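Load the kiln carriage, unpin it and wind it to the dock

ROBOT

A 6-joint arm with a two-finger parallel gripper is mounted at the origin on the work surface. World frame = base frame: x ahead of the robot, y to its left, z up, the work surface at z = 0. Lengths are in mm, angles in rad, forces in N, time in s.
With the tool pointing down it reaches from about 300 to 775 mm from the base axis. Payload 14.6 kg.
Tool frame: the origin (TCP) lies where the fingers leave the gripper's body, on its centre line; the fingertips stand 97 mm ahead of it and the grasp point (between the pads) lies ahead of it (grip_depth is the z of the grasp point in the tool frame, in mm); z points along the fingers, y is the line along which they close (so a half turn about z gives the same grasp; the last joint's range is limited). The gripper opens to 94 mm and grips with 3 to 60 N. Pads are 16 mm wide; open, the fingers measure 119 mm over their backs; the gripper's body (75 mm by 177 mm) begins 78 mm behind the grasp point.
Start: joints at [1.255, 0.3, 1.521, -0, 1.321, -0.067], TCP at [135.431, 533.056, 302.646] pointing down, gripper open.
Joint ranges: [-3.03, 3.03], [-0.79, 2.21], [0.23, 2.52], [-1.04, 4.18], [0, 3.07], [-2.55, 2.55]. Speed limits (rad/s): [2.22, 2.22, 2.57, 3.14, 3.14, 3.14].

INTERFACE

Orientations are given as [roll, pitch, yaw] about the fixed x, y, z axes, in that order (R = Rz(yaw) Ry(pitch) Rx(roll)).
In Python, from cell import read_state, camera, sign_off, regions_of, spot_point, grip_depth gives the robot as it stands. The module is installed in compiled form; this text tells all that it offers.
- The arm moves only by the tool send_rows, never from a script. Its argument "series" is a list of rows, each a list of 3 entries, a list of its own where there are three numbers: the shift along the world's x, y, z in mm, then the turn about the world's z in degrees, then the closure, from -1 (fully open) to 1 (shut), so that 0 is half open. A call has 1 to 12 rows; each row shifts and turns the commanded pose from where the row before left it; what a row does not reach is not made up. A row lasts 1/10 s, in which the tool goes at most 50 mm and 8.59 degrees, less where a joint would pass 70% of its speed; a pose out of reach is approached as far as the arm can. A call is refused whole if a number of a shift passes 50 or a number of a turn 8.59, either way. A call with a gripper value outside its range is refused whole. The fingers move at their own pace and stop on an object; "squeeze" is the grip in N (left out, the last holds). Time passes only in rows, so rows that do not move let the fingers close. It gives the time, the measured TCP pose, the force, the opening and the grip force at its end, in the units of the state.
- read_state(): the state, without advancing time (a new reading comes with each control period).
- camera(name): name is "side" or "top"; returns a dict with "color" (420x560x3 uint8, blue, green, red), "fx", "fy", "cx", "cy" (pixels), "camera_from_world" (4x4, takes a point from world to camera coordinates). Camera axes: x right, y down, z forward; pixel columns grow to the right and rows downward; lengths in mm; the calibration is good to about 2 mm. A picture is of the moment at which its call begins. There is no depth.
- sign_off(): hands the job in; it is judged then, once.
Trained networks look in a picture, given as the dict that the camera call returned (one of the last four; its "shot" number tells which), for a name from the list of things; names that differ only in an ending like _2 or _b are one class to them, and where a whole thing is asked for, a point or a joint stands for the part that bears it (a point fixed in the world has none). Each returns a list of dicts, best first, with "confidence" (0 to 1); they miss things now and then, are a little off and sometimes report something else, mostly with a low value. They report only what shows in the picture. A call takes as long as a camera call. They do not tell look-alikes from the thing itself.
- regions_of(thing, picture): "mask" (420x560 bool, what is visible of it).
- spot_point(thing, picture): "point" ([x, y, z] in mm, in the coordinates of the camera as it stood for that picture, good to about 4 mm: a listed point, or the origin of a listed thing).
The state is a dict: "clock": time; "joints": joint angles; "qd": joint speeds; "effort": joint torques, N m; "eef_pos": TCP position; "eef_rot": TCP orientation; "wrist_force": force on the tool from outside, world axes, zero at the start; "moment": the same for the moment, N m; "finger_gap": finger opening in mm; "finger_force": force on a finger pad.
Only numpy, scipy, OpenCV 4.12 (cv2) and the standard library are available. Lean on these libraries where they do the work, as an engineer would, in place of code of your own. Each camera call takes 0.05 s, during which the arm holds its last target. There are 200 camera calls.

TASK

While the kiln carriage is still pinned at its loading end, stand every small white mug that is waiting on the bench upright and gently on the carriage's perforated deck. Then pull the orange-handled locking pin up out of its yellow socket and lay it flat in the blue tray, and after that wind the black-handled hand crank clockwise (seen from above) until the carriage is fully home against its far stop, with all the mugs still standing on the deck. Leave the printed mug, the kiln prop and the brick where they are.

Things in the scene. Friction and masses are not known exactly. Their poses are not given: they have to be found in the camera images.
- mug0: small plain white espresso mug, 60 mm outside diameter, 65 mm tall, 4 mm wall, about 160 g, open top, standing on the bench. Origin: centre of its underside; z up the mug's axis; its handle stands out along the mug's own +y, to 56 mm from the axis, between 12 and 56 mm up. It may be absent (then None from the start)
- mug1: small plain white espresso mug, 60 mm outside diameter, 65 mm tall, 4 mm wall, about 160 g, open top, standing on the bench. Origin: centre of its underside; z up the mug's axis; its handle stands out along the mug's own +y, to 56 mm from the axis, between 12 and 56 mm up. It may be absent (then None from the start)
- mug2: small plain white espresso mug, 60 mm outside diameter, 65 mm tall, 4 mm wall, about 160 g, open top, standing on the bench. Origin: centre of its underside; z up the mug's axis; its handle stands out along the mug's own +y, to 56 mm from the axis, between 12 and 56 mm up. It may be absent (then None from the start)
- deck (a point): centre of the top face of the carriage's flat pale deck (a perforated kiln bat, 160 mm along its x by 300 mm along its y, no rim, top face 55 mm above the bench). It rides with the carriage, which travels along -y of this frame. A dark steel lug (20 mm long in y, centred at y = +50 mm, rising to 13 mm above the deck face) stands out from the deck's -x side, from x = -80 to -110 mm; the locking pin blocks this lug
- carriage (a joint): travel of the carriage along its rails, m: about 0 to 0.012 at the start (loading end; the pin stops it at 0.014 m), 0.17 fully home against the far stop. Geared to the crank: 0.012 m per radian of crank; it cannot reasonably be pushed by itself (about 40 N)
- crank (a joint): turn of the hand crank, rad, growing clockwise seen from above; the carriage is driven forward by clockwise turning; about 14.2 rad (2.25 turns) is the full travel. Stiff, about 0.5 N m (9 N at the handle), stays where it is left
- crank_axis (a point): point on the crank's fixed vertical axis, 110 mm above the bench, on top of a 70 mm square red winch column (62 mm high). The crank arm is a 20 mm wide steel bar, its top 78 mm above the bench. Its x, y axes are those of the fixed station: rails along y, robot on its -x side, crank 145 mm to the -x side of the rails' centre line
- crank_grip (a point): centre of the grip part of the crank's upright black paddle handle, 55 mm from the crank axis, 110 mm above the bench. The paddle is fixed to the arm (does not spin): 12 mm thick across (this frame's y, the tangent), 28 mm wide along the arm (this frame's x, pointing outward from the axis), standing from 76 to 134 mm above the bench
- pin: locking pin, a straight round steel rod 150 mm long, 12 mm diameter, with an orange 18 mm diameter grip on its top 60 mm (90 to 150 mm from the foot); 120 g. Origin: centre of its foot; z along the pin towards the orange end. At the start it stands upright in the socket, foot 12 mm above the bench
- socket_mouth (a point): centre of the mouth of the yellow square socket, 54 mm above the bench; opening 15 mm square, 42 mm deep, outside 31 mm square. Its axes are those of the fixed station
- station: the fixed loading station, with all it carries: grey base plate 170 mm along x by 500 mm along y, red stops at both ends, rails along y, the carriage, pin socket and crank. Origin: on the bench under the middle of the rails
- tray: fixed blue open tray on the bench, outside 250 mm along its x by 110 mm along its y, 30 mm high, wall and floor 5 mm. Origin: centre of its underside
- printed_mug: bystander: larger mug with red and blue bands, 80 mm diameter, 95 mm tall. Origin: centre of its underside
- kiln_prop: bystander: pale kiln prop, an upright tube 44 mm in diameter, 60 mm tall. Origin: centre of its underside
- shelf_brick: bystander: red-brown brick 110 by 60 by 50 mm. Origin: centre of its underside
Things that resemble listed ones, but are neither listed nor needed, are in the scene too. What is shaped like the mug2 but green or turquoise is not meant.

How it is judged:
By the outcome, as a careful person would: the job done as asked, in the order asked, and still so for the second after the job is handed in, with the robot touching nothing.
Of mug0, mug1, mug2 only 2 to 3 are there at a start; the rules pass over those that are not, and their reading is None.
At some moment in a run one of mug0, mug1, mug2 may be knocked a few centimetres aside while the robot is not near it.
It also fails if it takes over 210 s, if anything falls off the work surface, if the arm or the gripper's body presses on something with over 40 N, if the wrist force passes 120 N, or if a joint passes its speed limit or range.

## Working session

There is one attempt and no reset: what is moved stays moved. The work goes in short steps, Python scripts to look and compute and a tool call to move; the robot and the scene stay as the last step left them, time stands still between calls to the robot, and variables do not carry over. Pictures are saved under pics/ and viewed, at most 14 in all, crops included, and the job is handed in when it is done.

Besides the shell and the picture viewer there is one more tool, called after "Emit:" as a command line: name --argument value ..., lists and objects as JSON in quotes. send_rows: Moves the arm, as the interface text tells. Its arguments: {"type":"object","properties":{"series":{"type":"array"},"squeeze":{"type":"number"}},"required":["series"]}

```bash
mkdir -p pics
cat > h.py <<'E'
import numpy as np, cv2
from cell import *
def world(p,c):
    return (np.linalg.inv(c["camera_from_world"])@np.r_[p,1])[:3]
def pix(P,c):
    q=c["camera_from_world"]@np.r_[P,1]; return np.array([c["fx"]*q[0]/q[2]+c["cx"],c["fy"]*q[1]/q[2]+c["cy"]])
def ray(u,v,c,z):
    M=np.linalg.inv(c["camera_from_world"]); o=M[:3,3]; d=M[:3,:3]@np.array([(u-c["cx"])/c["fx"],(v-c["cy"])/c["fy"],1]); return o+d*(z-o[2])/d[2]
def find(names,c):
    for n in names:
        for r in spot_point(n,c):
            w=world(r["point"],c); print(n,round(r["confidence"],2),w.round(0),pix(w,c).round(0))
E
python3 - <<'E'
from h import *
s=read_state(); print({k:np.round(v,3) for k,v in s.items()}, grip_depth)
for n in("top","side"):
    c=camera(n); cv2.imwrite(f"pics/{n}0.png",c["color"]); print(n,np.linalg.inv(c["camera_from_world"])[:3,3].round())
    find(["mug0","deck","crank_axis","crank_grip","pin","socket_mouth","station","tray","printed_mug","kiln_prop","shelf_brick"],c)
E
```

```text
{'clock': np.float64(0.0), 'joints': array([ 1.255,  0.3  ,  1.522, -0.   ,  1.321, -0.067]), 'qd': array([-0.   , -0.001,  0.   ,  0.001,  0.   , -0.002]), 'effort': array([ 3.0000e-03, -5.3180e+01, -3.5275e+01,  7.1000e-02,  2.4000e-02,
       -0.0000e+00]), 'eef_pos': array([135.389, 532.909, 302.086]), 'eef_rot': array([-3.14 , -0.   ,  2.893]), 'wrist_force': array([ 0.115,  0.278, -0.309]), 'moment': array([ 0.005, -0.024, -0.044]), 'finger_force': np.float64(0.0), 'finger_gap': np.float64(94.145)} 78.39999999999999
top [ 365.   38. 1472.]
mug0 0.97 [427.  84.   3.] [263. 220.]
mug0 0.94 [398. 342.   1.] [170. 230.]
mug0 0.91 [348. -44.  -1.] [309. 248.]
mug0 0.69 [391. 200.  -0.] [221. 233.]
crank_axis 0.8 [ 496. -137.  111.] [347. 191.]
crank_axis 0.2 [425.  85.   5.] [262. 221.]
crank_grip 0.82 [ 542. -168.  111.] [359. 173.]
crank_grip 0.73 [ 447. -385.    1.] [432. 212.]
pin 0.59 [530. 102.  11.] [256. 182.]
pin 0.33 [ 447. -387.   -3.] [432. 212.]
socket_mouth 0.88 [534. 100.  55.] [256. 179.]
station 0.88 [640.  -6.   2.] [295. 144.]
tray 0.75 [ 448. -384.    1.] [432. 2
[... 238 characters left out ...]
 0.94 [505. 472.   7.] [123. 192.]
side [426. 973. 736.]
mug0 0.97 [345. -45.   1.] [322. 219.]
mug0 0.81 [402. 340.   1.] [302. 328.]
mug0 0.78 [387. 196.   0.] [308. 280.]
mug0 0.78 [273. 245.   0.] [359. 297.]
mug0 0.6 [424.  83.   2.] [293. 248.]
deck 0.93 [638.  66.  57.] [208. 224.]
crank_axis 0.96 [ 492. -136.  110.] [270. 168.]
crank_grip 0.86 [ 543. -173.  111.] [253. 160.]
socket_mouth 0.92 [536.  93.  54.] [247. 233.]
station 0.93 [639.  -5.   2.] [213. 225.]
station 0.75 [ 494. -137.  112.] [270. 167.]
tray 0.63 [ 444. -389.   -0.] [289. 159.]
printed_mug 0.69 [609. 401.  -1.] [196. 350.]
kiln_prop 0.54 [ 360. -204.    2.] [315. 188.]
shelf_brick 0.79 [504. 472.   0.] [246. 383.]
```

View pics/top0.png

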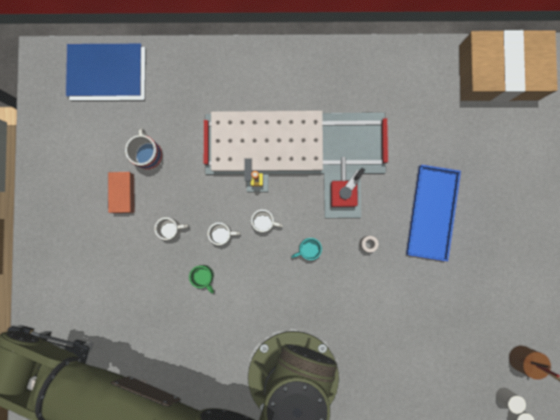

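View pics/side0.png

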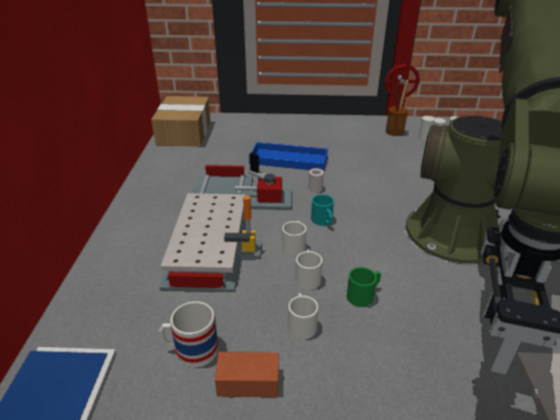

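Candidates for the mugs (top view): white at (168,229), (219,233) and (263,221). The turquoise one at (310,249), the green one at (202,277) and the banded one at (141,150) don't fit. I'll confirm with an enlarged crop and measure the handle directions and the station yaw.

Run:
```python
from h import *
c=camera("top"); im=c["color"]; cv2.imwrite("pics/crop1.png",cv2.resize(im[90:300,100:380],(800,600),interpolation=cv2.INTER_CUBIC))
for r in regions_of("mug0",c):
    m=r["mask"]; v,u=np.nonzero(m); 
    P=np.array([ray(a,b,c,35) for a,b in zip(u,v)])
    # handle: farthest point from median
    ctr=min([world(q["point"],c) for q in spot_point("mug0",c)],key=lambda w:np.linalg.norm(w[:2]-P.mean(0)[:2]))
    d=P[:,:2]-ctr[:2]; L=np.hypot(*d.T); f=L>42; h=d[f].mean(0) if f.any() else [0,0]
    print(round(r["confidence"],2),(u.mean().round(),v.mean().round()),"bgr",im[m].mean(0).round(),ctr.round(),"handle deg",np.degrees(np.arctan2(h[1],h[0])).round(),f.sum())
for n,z in(("deck",55),("tray",30)):
  for r in regions_of(n,c)[:2]:
    cn=max(cv2.findContours(r["mask"].astype(np.uint8),0,1)[0],key=cv2.contourArea)[:,0]
    P=np.array([ray(a,b,c,z)[:2] for a,b in cn],np.float32); R=cv2.minAreaRect(P); print(n,round(r["confidence"],2),np.round(R[0]),np.round(R[1]),R[2]); print(cv2.boxPoints(R).round())
s=camera("side")
for k in range(2):
  find(["crank_axis","crank_grip","socket_mouth","deck"],s); s=camera("top")
```

```text
0.97 (np.float64(203.0), np.float64(278.0)) bgr [ 85. 131.  75.] [274. 250.   6.] handle deg -142.0 24
0.96 (np.float64(221.0), np.float64(234.0)) bgr [186. 189. 186.] [389. 200.  -0.] handle deg -89.0 13
0.83 (np.float64(264.0), np.float64(220.0)) bgr [193. 195. 193.] [426.  84.   1.] handle deg -106.0 19
0.59 (np.float64(169.0), np.float64(228.0)) bgr [171. 175. 173.] [401. 345.  -0.] handle deg -81.0 11
0.57 (np.float64(309.0), np.float64(249.0)) bgr [151. 154.  78.] [347. -47.  -3.] handle deg 112.0 16
deck 0.71 [626.  71.] [298. 188.] 89.69207000732422
[[531. -77.]
 [719. -78.]
 [720. 220.]
 [532. 221.]]
tray 0.69 [ 445. -380.] [118. 253.] 80.87203216552734
[[ 311. -418.]
 [ 561. -458.]
 [ 579. -342.]
 [ 330. -302.]]
crank_axis 0.68 [ 489. -135.  112.] [271. 167.]
crank_axis 0.18 [ 443. -386.    0.] [289. 160.]
crank_grip 0.76 [ 544. -170.  115.] [253. 160.]
socket_mouth 0.65 [539.  99.  54.] [246. 234.]
deck 0.75 [640.  70.  53.] [207. 226.]
deck 0.27 [390. 193.   0.] [307. 279.]
crank_axis 0.71 [ 495. -139.  111.] [348. 191.]
crank_axis 0.24 [398. 345.  -1.] [169. 230.]
crank_grip 0.71 [ 544. -171.  110.] [360. 172.]
socket_mouth 0.75 [539.  97.  53.] [257. 177.]
deck 0.71 [533. 100.  14.] [257. 181.]
deck 0.5 [400. 346.   0.] [169. 230.]
```

View pics/crop1.png

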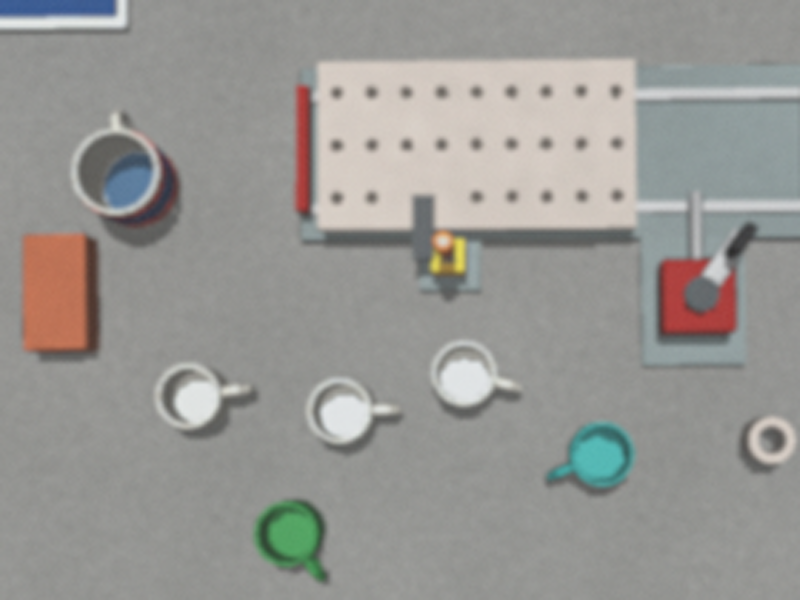

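The crop confirms three plain white mugs: A (190,397), B (342,411) and C (463,374), with handles toward -y. I go above A.

Emit:
send_rows --series '[[[29.4, -21.1, -5], -8.4, -1], [[29.4, -21.1, -5], -8.4, -1], [[29.4, -21.1, -5], -8.4, -1], [[29.4, -21.1, -5], -8.4, -1], [[29.4, -21.1, -5], -8.4, -1], [[29.4, -21.1, -5], -8.4, -1], [[29.4, -21.1, -5], -8.4, -1], [[29.4, -21.1, -5], -8.4, -1], [[29.4, -21.1, -5], -8.4, -1], [[0, 0, 0], 0, -1], [[0, 0, 0], 0, -1]]' --squeeze 15

```text
clock: 3.3
eef_pos: [400.3, 342.8, 257.5]
eef_rot: [-3.141, 0.0, 1.573]
wrist_force: [-0.5, 0.5, -0.2]
finger_gap: 93.9
finger_force: 0.0
```

Run:
```python
from h import *
print(read_state()["eef_pos"],read_state()["eef_rot"])
for n in("side","top"):
    find(["mug0"],camera(n))
```

```text
[400.27053237 342.84886117 257.50860326] [-3.14118244e+00  9.62460634e-05  1.57319028e+00]
mug0 0.94 [271. 247.   2.] [361. 297.]
mug0 0.78 [398. 340.   2.] [304. 328.]
mug0 0.68 [389. 195.  -4.] [307. 281.]
mug0 0.67 [420.  83.   2.] [294. 248.]
mug0 0.44 [343. -45.   1.] [323. 219.]
mug0 0.88 [426.  83.   5.] [263. 220.]
mug0 0.81 [275. 249.   7.] [203. 275.]
mug0 0.72 [390. 199.  -2.] [222. 233.]
mug0 0.7 [345. -45.  -5.] [309. 249.]
mug0 0.69 [400. 342.   1.] [170. 230.]
mug0 0.57 [ 542. -168.  109.] [359. 173.]
```

Emit:
send_rows --series '[[[0, 0, -30], 0, -1], [[0, 0, -30], 0, -1], [[0, 0, -30], 0, -1], [[0, 0, -30], 0, -1], [[0, 0, -20], 0, -1], [[0, 0, 0], 0, -1], [[0, 0, 0], 0, 1], [[0, 0, 0], 0, 1], [[0, 0, 0], 0, 1], [[0, 0, 0], 0, 1], [[0, 0, 0], 0, 1], [[0, 0, 0], 0, 1]]' --squeeze 15

```text
clock: 4.7
eef_pos: [400.3, 343.3, 118.3]
eef_rot: [3.141, -0.001, 1.573]
wrist_force: [-0.4, -0.7, 6.3]
finger_gap: 59.7
finger_force: 14.8
```

Emit:
send_rows --series '[[[0, 0, 20], 0, 1], [[0, 0, 30], 0, 1], [[0, 0, 40], 0, 1], [[15, -9, 40], 0, 1], [[30, -20, 0], 0, 1], [[35, -24, 0], 0, 1], [[40, -25, 0], 0, 1], [[40, -25, 0], 0, 1], [[40, -25, 0], 0, 1], [[30, -20, 0], 0, 1], [[16, -11, 0], 0, 1], [[8, -5, 0], 0, 1]]'

```text
clock: 5.9
eef_pos: [655.0, 177.7, 246.7]
eef_rot: [-3.14, 0.0, 1.572]
wrist_force: [-0.6, -0.1, -1.7]
finger_gap: 60.2
finger_force: 14.8
```

Emit:
send_rows --series '[[[0, 0, -20], 0, 1], [[0, 0, -20], 0, 1], [[0, 0, -20], 0, 1], [[0, 0, -8], 0, 1], [[0, 0, -3], 0, 1], [[0, 0, 0], 0, 1]]'

```text
clock: 6.5
eef_pos: [654.0, 179.5, 177.1]
eef_rot: [3.141, -0.0, 1.574]
wrist_force: [0.7, -0.0, -1.6]
finger_gap: 59.8
finger_force: 14.8
```

Emit:
send_rows --series '[[[0, 0, -1], 0, 1], [[0, 0, -1], 0, 1], [[0, 0, -1], 0, 1], [[0, 0, -0.5], 0, 1], [[0, 0, 0], 0, 1]]'

```text
clock: 7.0
eef_pos: [654.1, 179.1, 173.4]
eef_rot: [3.141, -0.0, 1.573]
wrist_force: [-1.2, 0.2, -1.0]
finger_gap: 59.9
finger_force: 14.8
```

Emit:
send_rows --series '[[[0, 0, -0.5], 0, 1], [[0, 0, 0], 0, 1], [[0, 0, 0], 0, 0.2], [[0, 0, 0], 0, -0.6], [[0, 0, 0], 0, -0.8], [[0, 0, 0], 0, -1], [[0, 0, 0], 0, -1], [[0, 0, 5], 0, -1], [[0, 0, 20], 0, -1], [[0, 0, 30], 0, -1], [[0, 0, 30], 0, -1]]'

```text
clock: 8.1
eef_pos: [653.9, 179.1, 258.9]
eef_rot: [-3.141, 0.0, 1.573]
wrist_force: [-0.1, 0.2, 0.9]
finger_gap: 93.8
finger_force: 0.0
```

Emit:
send_rows --series '[[[-30, 2, 0], 0, -1], [[-40, 3, 0], 0, -1], [[-40, 3, 0], 0, -1], [[-40, 3, 0], 0, -1], [[-40, 3, 0], 0, -1], [[-40, 3, 0], 0, -1], [[-34, 2, 0], 0, -1], [[0, 0, 0], 0, -1], [[0, 0, 0], 0, -1]]'

```text
clock: 9.0
eef_pos: [390.1, 198.3, 258.5]
eef_rot: [3.14, -0.001, 1.574]
wrist_force: [0.4, 0.4, 0.2]
finger_gap: 94.1
finger_force: 0.0
```

Run:
```python
from h import *
print(read_state()["eef_pos"],read_state()["finger_gap"])
for n in("side","top"):
    find(["mug0"],camera(n))
```

```text
[390.10426565 198.33991291 258.4617026 ] 94.11945124929576
mug0 0.79 [388. 196.  -2.] [307. 281.]
mug0 0.77 [272. 250.   1.] [360. 298.]
mug0 0.68 [424.  83.   2.] [293. 248.]
mug0 0.66 [344. -45.   0.] [322. 220.]
mug0 0.59 [651. 176.  58.] [194. 253.]
mug0 0.2 [538.  94.  56.] [247. 233.]
mug0 0.9 [348. -45.  -4.] [309. 248.]
mug0 0.89 [651. 180.  56.] [226. 136.]
mug0 0.64 [425.  81.   6.] [264. 220.]
mug0 0.38 [392. 199.  -2.] [222. 233.]
```

Mug A stands on the deck at (652,178). Now B.

Emit:
send_rows --series '[[[0, 0, -30], 0, -1], [[0, 0, -30], 0, -1], [[0, 0, -30], 0, -1], [[0, 0, -30], 0, -1], [[0, 0, -20], 0, -1], [[0, 0, 0], 0, -1], [[0, 0, 0], 0, 1], [[0, 0, 0], 0, 1], [[0, 0, 0], 0, 1], [[0, 0, 0], 0, 1], [[0, 0, 0], 0, 1], [[0, 0, 0], 0, 1]]'

```text
clock: 10.4
eef_pos: [390.1, 198.2, 118.1]
eef_rot: [3.141, -0.0, 1.573]
wrist_force: [-1.4, -0.8, 6.0]
finger_gap: 58.3
finger_force: 15.0
```

Emit:
send_rows --series '[[[0, 0, 20], 0, 1], [[0, 0, 30], 0, 1], [[0, 0, 40], 0, 1], [[14, -6, 40], 0, 1], [[30, -13, 0], 0, 1], [[40, -17, 0], 0, 1], [[40, -17, 0], 0, 1], [[40, -17, 0], 0, 1], [[40, -17, 0], 0, 1], [[30, -13, 0], 0, 1], [[20, -9, 0], 0, 1], [[10, -5, 0], 0, 1]]'

```text
clock: 11.6
eef_pos: [655.2, 83.1, 246.7]
eef_rot: [-3.141, 0.0, 1.572]
wrist_force: [-0.6, -0.8, -1.4]
finger_gap: 60.0
finger_force: 15.1
```

Emit:
send_rows --series '[[[0, 0, -20], 0, 1], [[0, 0, -20], 0, 1], [[0, 0, -20], 0, 1], [[0, 0, -8], 0, 1], [[0, 0, -3], 0, 1], [[0, 0, 0], 0, 1], [[0, 0, -10], 0, 1], [[0, 0, 0], 0, 1]]'

```text
clock: 12.4
eef_pos: [654.5, 85.9, 169.1]
eef_rot: [3.138, -0.002, 1.574]
wrist_force: [-1.6, 7.9, 11.7]
finger_gap: 59.4
finger_force: 17.3
```

I commanded about 6 mm too low. The contact was mild, so I ease up and release.

Emit:
send_rows --series '[[[0, 0, 3], 0, 1], [[0, 0, 2], 0, 1], [[0, 0, 0], 0, 1], [[0, 0, 0], 0, 1]]'

```text
clock: 12.8
eef_pos: [653.9, 83.9, 171.3]
eef_rot: [-3.141, 0.0, 1.573]
wrist_force: [0.7, 0.3, -1.2]
finger_gap: 59.4
finger_force: 16.9
```

Emit:
send_rows --series '[[[0, 0, -0.7], 0, 1], [[0, 0, 0], 0, 1], [[0, 0, 0], 0, 0.2], [[0, 0, 0], 0, -0.6], [[0, 0, 0], 0, -0.8], [[0, 0, 0], 0, -1], [[0, 0, 0], 0, -1], [[0, 0, 5], 0, -1], [[0, 0, 20], 0, -1], [[0, 0, 30], 0, -1], [[0, 0, 30], 0, -1]]'

```text
clock: 13.9
eef_pos: [653.9, 84.2, 257.2]
eef_rot: [-3.141, 0.0, 1.573]
wrist_force: [-0.0, -1.0, 0.5]
finger_gap: 94.0
finger_force: 0.0
```

Emit:
send_rows --series '[[[-30, 0, 0], 0, -1], [[-40, 0, 0], 0, -1], [[-40, 0, 0], 0, -1], [[-40, 0, 0], 0, -1], [[-40, 0, 0], 0, -1], [[-28, 0, 0], 0, -1], [[-10, -1, 0], 0, -1], [[0, 0, 0], 0, -1], [[0, 0, 0], 0, -1]]'

```text
clock: 14.8
eef_pos: [426.9, 83.1, 256.3]
eef_rot: [3.141, -0.0, 1.573]
wrist_force: [-0.1, 0.9, -0.1]
finger_gap: 93.7
finger_force: 0.0
```

Run:
```python
from h import *
print(read_state()["eef_pos"],read_state()["finger_gap"])
for n in("side","top"):
    c=camera(n);find(["mug0"],c); cv2.imwrite(f"pics/{n}2.png",c["color"])
```

```text
[426.93992245  83.12164948 256.26550484] 93.71184424053625
mug0 0.96 [344. -48.   1.] [322. 219.]
mug0 0.92 [654. 176.  53.] [193. 254.]
mug0 0.78 [654.  76.  52.] [201. 228.]
mug0 0.66 [426.  82.   0.] [292. 248.]
mug0 0.63 [272. 245.   1.] [360. 297.]
mug0 0.3 [ 543. -171.  111.] [253. 161.]
mug0 0.88 [655. 180.  54.] [227. 135.]
mug0 0.73 [345. -46.  -3.] [310. 249.]
mug0 0.66 [654.  78.  56.] [264. 135.]
mug0 0.57 [277. 248.   6.] [203. 274.]
```

View pics/side2.png

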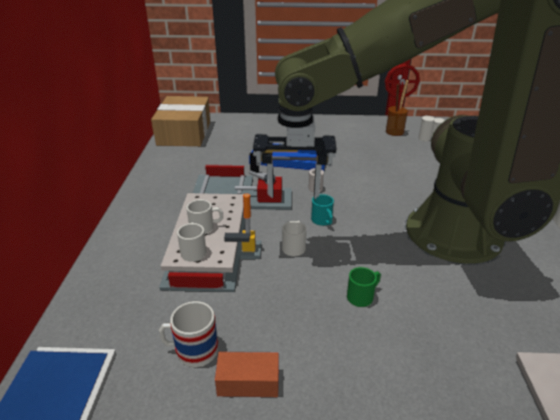

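Run:
```python
import cv2
im=cv2.imread("pics/top2.png"); cv2.imwrite("pics/crop2.png",cv2.resize(im[90:270,190:430],(800,600),interpolation=cv2.INTER_CUBIC))
```

```text
(no output)
```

View pics/crop2.png

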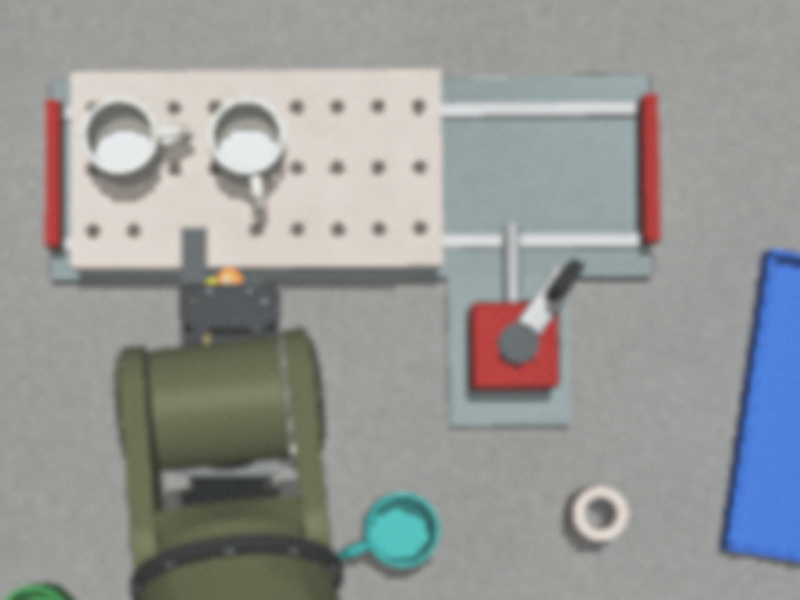

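Both mugs stand: A at (120,140) and B at (247,140) in the crop, with B's handle now toward the robot. There is plenty of room at the -y end for C.

Emit:
send_rows --series '[[[0, 0, -30], -8, -1], [[0, 0, -30], -7, -1], [[0, 0, -30], 0, -1], [[0, 0, -30], 0, -1], [[0, 0, -18], 0, -1], [[0, 0, 0], 0, -1], [[0, 0, 0], 0, 1], [[0, 0, 0], 0, 1], [[0, 0, 0], 0, 1], [[0, 0, 0], 0, 1], [[0, 0, 0], 0, 1], [[0, 0, 0], 0, 1]]'

```text
clock: 16.2
eef_pos: [426.1, 83.2, 118.4]
eef_rot: [3.141, -0.0, 1.311]
wrist_force: [-2.9, 0.1, 6.9]
finger_gap: 58.2
finger_force: 15.0
```

Emit:
send_rows --series '[[[0, 0, 20], 0, 1], [[0, 0, 30], 0, 1], [[0, 0, 40], 0, 1], [[8, -3, 40], 0, 1], [[25, -12, 0], 8, 1], [[35, -16, 0], 7, 1], [[40, -18, 0], 0, 1], [[40, -18, 0], 0, 1], [[40, -18, 0], 0, 1], [[25, -11, 0], 0, 1], [[15, -7, 0], 0, 1], [[0, 0, 0], 0, 1]]'

```text
clock: 17.4
eef_pos: [654.9, -20.8, 246.8]
eef_rot: [-3.141, 0.0, 1.572]
wrist_force: [-0.5, -0.2, -1.6]
finger_gap: 58.1
finger_force: 15.0
```

Emit:
send_rows --series '[[[0, 0, -20], 0, 1], [[0, 0, -20], 0, 1], [[0, 0, -20], 0, 1], [[0, 0, -8], 0, 1], [[0, 0, -3], 0, 1], [[0, 0, 0], 0, 1]]'

```text
clock: 18.0
eef_pos: [654.0, -19.6, 177.5]
eef_rot: [3.141, 0.0, 1.574]
wrist_force: [-0.1, 0.1, -1.2]
finger_gap: 58.3
finger_force: 15.0
```

Emit:
send_rows --series '[[[0, 0, -1], 0, 1], [[0, 0, -1], 0, 1], [[0, 0, -1], 0, 1], [[0, 0, -1], 0, 1], [[0, 0, 0], 0, 1]]'

```text
clock: 18.5
eef_pos: [654.1, -19.9, 173.4]
eef_rot: [3.141, 0.0, 1.573]
wrist_force: [-0.5, -0.2, 2.3]
finger_gap: 58.3
finger_force: 15.0
```

Emit:
send_rows --series '[[[0, 0, 0], 0, 0.2], [[0, 0, 0], 0, -0.6], [[0, 0, 0], 0, -0.8], [[0, 0, 0], 0, -1], [[0, 0, 0], 0, -1], [[0, 0, 5], 0, -1], [[0, 0, 20], 0, -1], [[0, 0, 30], 0, -1], [[0, 0, 30], 0, -1], [[0, 0, 30], 0, -1]]'

```text
clock: 19.5
eef_pos: [653.9, -19.8, 289.6]
eef_rot: [3.141, 0.0, 1.573]
wrist_force: [0.7, -0.2, 0.1]
finger_gap: 93.8
finger_force: 0.0
```

Emit:
send_rows --series '[[[-40, 0, 0], 0, -1], [[-40, 0, 0], 0, -1], [[-40, 0, 0], 0, -1], [[-40, 0, 0], 0, -1], [[-40, 0, 0], 0, -1], [[-34, 0, 0], 0, -1], [[0, 0, 0], 0, -1]]'

```text
clock: 20.2
eef_pos: [417.5, -19.7, 288.7]
eef_rot: [3.141, 0.0, 1.573]
wrist_force: [0.4, 0.4, 1.0]
finger_gap: 93.8
finger_force: 0.0
```

```bash
python3 - <<'E'
from h import *
print(read_state()["eef_pos"],read_state()["finger_gap"])
for n in("side","top"):
    c=camera(n);find(["mug0","pin","socket_mouth","deck"],c); cv2.imwrite(f"pics/{n}3.png",c["color"])
    im=c["color"].astype(int); b,g,r=im[...,0],im[...,1],im[...,2]
    m=((r>180)&(g>80)&(g<160)&(b<80)); q=pix([537,98,130],c); v,u=np.nonzero(m); k=np.hypot(u-q[0],v-q[1])<20; print("orange",n,k.sum(),u[k].min(),u[k].max(),v[k].min(),v[k].max(),u[k].mean(),v[k].mean(), ray(u[k].mean(),v[k].mean(),c,132).round(1),ray(u[k].mean(),v[k].mean(),c,162).round(1))
E
python3 -c "
import cv2,numpy as np
a=cv2.imread('pics/side3.png')[130:290,130:330];b=cv2.imread('pics/top3.png')[90:250,200:400]
cv2.imwrite('pics/c3.png',np.hstack([cv2.resize(x,(400,320),interpolation=2) for x in(a,b)]))"
```

```text
[417.4622712  -19.71657488 288.66054498] 93.81553366505341
mug0 0.96 [273. 248.  -0.] [360. 298.]
mug0 0.88 [653. 175.  53.] [193. 254.]
mug0 0.86 [345. -47.   1.] [322. 219.]
mug0 0.72 [656.  74.  56.] [200. 227.]
mug0 0.69 [654. -19.  55.] [207. 206.]
socket_mouth 0.76 [538.  94.  53.] [247. 234.]
deck 0.88 [637.  71.  58.] [208. 225.]
deck 0.27 [535.  97.  53.] [248. 234.]
orange side 15 243 248 194 196 245.66666666666666 194.93333333333334 [542.3  42.  132. ] [536.5  88.3 162. ]
mug0 0.87 [658. -19.  58.] [300. 133.]
mug0 0.83 [276. 248.   3.] [203. 275.]
mug0 0.77 [655.  78.  56.] [264. 135.]
mug0 0.75 [653. 182.  54.] [226. 135.]
pin 0.5 [536. 101.  16.] [256. 180.]
pin 0.4 [654. 179.  58.] [227. 135.]
socket_mouth 0.64 [535.  99.  56.] [256. 179.]
deck 0.73 [643.  74.  55.] [266. 139.]
deck 0.27 [ 541. -169.  113.] [360. 174.]
orange top 1 255 255 175 175 255.0 175.0 [535.6  99.7 132. ] [531.8  98.3 162. ]
```

View pics/c3.png

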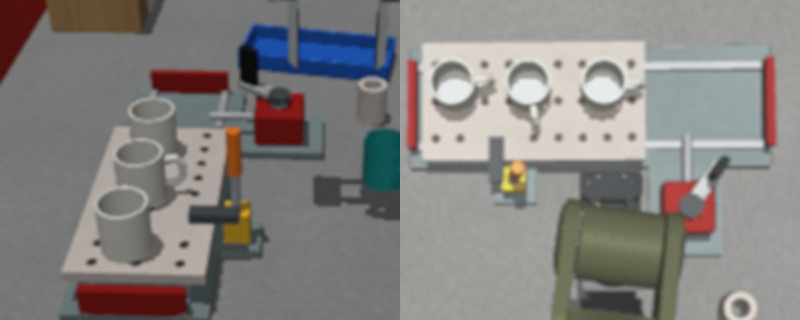

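All three mugs are upright on the deck. Now the pin, at about (536,98), which I'll grip with the fingers closing along y.

Emit:
send_rows --series '[[[10, 10, 0], -7.5, -1], [[10, 10, 0], -7.5, -1], [[10, 10, 0], -7.5, -1], [[10, 10, 0], -7.5, -1], [[10, 10, 0], -7.5, -1], [[10, 10, 0], -7.5, -1], [[10, 10, 0], -7.5, -1], [[10, 10, 0], -7.5, -1], [[10, 10, 0], -7.5, -1], [[10, 10, 0], -7.5, -1], [[10, 10, 0], -7.5, -1], [[9, 8, 0], -7.5, -1]]'

```text
clock: 21.9
eef_pos: [539.6, 98.7, 287.6]
eef_rot: [3.142, 0.0, -0.003]
wrist_force: [-0.4, 0.4, -1.2]
finger_gap: 94.1
finger_force: 0.0
```

Emit:
send_rows --series '[[[0, 0, 0], 0, -1], [[0, 0, -20], 0, -1], [[0, 0, -25], 0, -1], [[0, 0, -20], 0, -1], [[0, 0, -8], 0, -1], [[0, 0, 0], 0, 0], [[0, 0, 0], 0, 0.3], [[0, 0, 0], 0, 0.5], [[0, 0, 0], 0, 0.5]]'

```text
clock: 22.8
eef_pos: [539.2, 98.2, 215.8]
eef_rot: [-3.141, -0.001, 0.003]
wrist_force: [0.2, 0.6, -0.2]
finger_gap: 65.3
finger_force: 0.0
```

Run:
```python
from h import *
print(read_state()["eef_pos"],read_state()["eef_rot"])
a=camera("side"); b=camera("top")
x=cv2.resize(a["color"][150:250,190:310],(400,333),interpolation=2);y=cv2.resize(b["color"][130:230,200:320],(400,333),interpolation=2)
cv2.imwrite("pics/c4.png",np.hstack([x,y]))
```

```text
[539.23035269  98.17811042 215.77015622] [-3.14142691e+00 -1.32289961e-03  2.95979708e-03]
```

View pics/c4.png

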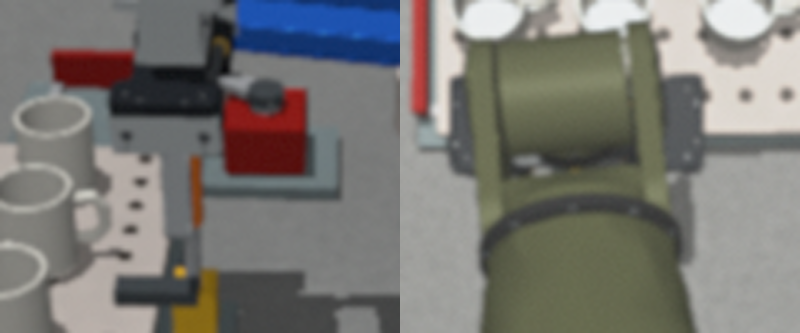

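Run:
```python
from h import *
c=camera("side"); print(pix([539,131,128],c),pix([539,98,128],c),pix([530,98,128],c),pix([539,98,60],c))
h=cv2.cvtColor(c["color"],cv2.COLOR_BGR2HSV); m=cv2.inRange(h,(5,150,90),(16,255,255)); 
for v in range(190,222,3): u=np.nonzero(m[v,235:260])[0]+235; print(v,u.min() if len(u) else None,u.max() if len(u) else None)
g=c["color"][175:230,238:256]
s=cv2.imread("pics/side3.png"); h=cv2.cvtColor(s,cv2.COLOR_BGR2HSV); m=cv2.inRange(h,(5,150,60),(18,255,255))
for v in range(190,226,4): u=np.nonzero(m[v,235:260])[0]+235; print("pre",v,u.min() if len(u) else None,u.max() if len(u) else None)
for y in (98,): 
  for X in(527,533,539): print(X,[pix([X,y,z],c).round(1) for z in(160,130,105)])
```

```text
[243.34545942 217.51032361] [244.78939476 209.31916991] [248.61168109 209.40891126] [245.93315891 232.2931866 ]
190 None None
193 None None
196 None None
199 248 249
202 248 249
205 248 249
208 248 249
211 249 249
214 249 249
217 None None
220 None None
pre 190 None None
pre 194 244 248
pre 198 244 249
pre 202 244 249
pre 206 244 249
pre 210 244 249
pre 214 244 249
pre 218 None None
pre 222 None None
527 [array([249.4, 198. ]), array([249.9, 208.7]), array([250.2, 217.4])]
533 [array([246.8, 198. ]), array([247.3, 208.7]), array([247.7, 217.3])]
539 [array([244.2, 197.9]), array([244.8, 208.6]), array([245.2, 217.3])]
```

Emit:
send_rows --series '[[[-5, 0, 0], 0, 0.3], [[0, 0, 0], 0, 0.6], [[0, 0, 0], 0, 0.6], [[0, 0, 0], 0, 0.6], [[0, 0, 0], 0, 0.6], [[0, 0, 0], 0, 0.6]]' --squeeze 20

```text
clock: 23.55
eef_pos: [534.1, 98.2, 214.9]
eef_rot: [-3.142, 0.0, 0.003]
wrist_force: [-0.0, 0.9, -0.1]
finger_gap: 18.5
finger_force: 0.2
```

Emit:
send_rows --series '[[[0, 0, 0], 0, 1], [[0, 0, 0], 0, 1], [[0, 0, 0], 0, 1]]'

```text
clock: 23.85
eef_pos: [534.0, 98.1, 214.9]
eef_rot: [-3.142, 0.0, 0.002]
wrist_force: [-0.5, 0.4, -0.2]
finger_gap: 17.6
finger_force: 20.0
```

Emit:
send_rows --series '[[[0, 0, 5], 0, 1], [[0, 0, 8], 0, 1], [[0, 0, 10], 0, 1], [[0, 0, 12], 0, 1], [[0, 0, 15], 0, 1], [[0, 0, 20], 0, 1], [[0, 0, 20], 0, 1], [[0, 0, 25], 0, 1], [[0, 0, 25], 0, 1], [[0, 0, 10], 0, 1], [[0, 0, 0], 0, 1]]'

```text
clock: 24.95
eef_pos: [534.1, 98.2, 366.4]
eef_rot: [-3.141, -0.003, 0.003]
wrist_force: [0.6, -0.0, -0.8]
finger_gap: 17.6
finger_force: 20.0
```

Run:
```python
from h import *
s=read_state();print(s["eef_pos"],s["finger_gap"],s["joints"].round(2))
c=camera("side"); cv2.imwrite("pics/s5.png",c["color"]); find(["pin","tray"],c)
c=camera("top"); find(["tray"],c)
m=regions_of("tray",c)
for r in m:
  if r["confidence"]>.4:
    v,u=np.nonzero(r["mask"]); print(r["confidence"],u.mean(),v.mean())
h=cv2.cvtColor(c["color"],cv2.COLOR_BGR2HSV); b=cv2.inRange(h,(105,150,60),(125,255,255)); b[:, :390]=0; b[:140]=0
cn=max(cv2.findContours(b,0,1)[0],key=cv2.contourArea)[:,0]
R=cv2.minAreaRect(np.array([ray(*p,c,28)[:2] for p in cn],np.float32)); print(R, cv2.boxPoints(R).round())
```

```text
[534.11678367  98.18220079 366.39375134] 17.57136493514359 [0.11 0.24 1.45 0.   1.45 1.68]
pin 0.53 [539.  99. 166.] [244. 196.]
tray 0.96 [ 444. -386.   -2.] [289. 160.]
tray 0.91 [ 450. -384.   -2.] [432. 211.]
0.57 433.3311987704918 212.5279200819672
((444.76507568359375, -379.43988037109375), (106.99018096923828, 245.21568298339844), 80.56730651855469) [[ 315. -412.]
 [ 557. -452.]
 [ 574. -347.]
 [ 333. -307.]]
```

View pics/s5.png

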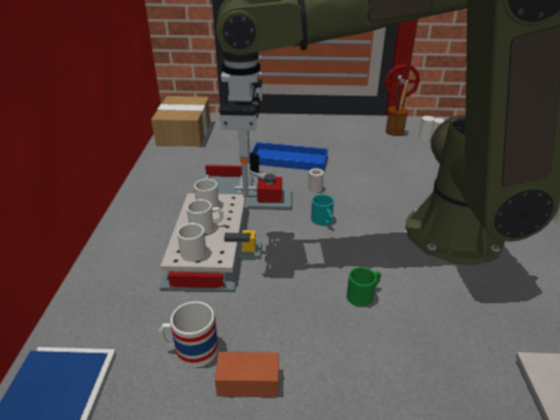

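The pin is out and vertical, with mugs undisturbed. I carry it to the tray.

Emit:
send_rows --series '[[[-8, -20, 0], -0.8, 1], [[-12, -38, 0], -0.8, 1], [[-13, -41, 0], -0.8, 1], [[-13, -41, 0], -0.8, 1], [[-13, -41, 0], -0.8, 1], [[-13, -41, 0], -0.8, 1], [[-13, -41, 0], -0.8, 1], [[-13, -41, 0], -0.8, 1], [[-13, -41, 0], -0.8, 1], [[-13, -41, 0], -0.8, 1], [[-13, -41, 0], -0.8, 1], [[-14, -44, 0], -0.8, 1]]'

```text
clock: 26.45
eef_pos: [382.2, -374.3, 364.6]
eef_rot: [-3.141, 0.0, -0.165]
wrist_force: [0.9, -0.6, -1.1]
finger_gap: 17.9
finger_force: 20.0
```

Emit:
send_rows --series '[[[0, 0, 0], 0, 1], [[0, 0, -30], 0, 1], [[0, 0, -40], 0, 1], [[0, 0, -40], 0, 1], [[0, 0, -25], 0, 1], [[0, 0, -10], 0, 1], [[0, 0, 0], 0, 1]]'

```text
clock: 27.15
eef_pos: [383.0, -372.4, 219.2]
eef_rot: [-3.14, 0.002, -0.165]
wrist_force: [0.3, 0.4, -1.2]
finger_gap: 17.5
finger_force: 20.0
```

Emit:
send_rows --series '[[[0, 0, -6], 0, 1], [[0, 0, -3], 0, 1], [[0, 0, -2], 0, 1], [[0, 0, -1], 0, 1], [[0, 0, 0], 0, 1]]'

```text
clock: 27.65
eef_pos: [383.0, -372.9, 208.1]
eef_rot: [3.141, -0.0, -0.165]
wrist_force: [-0.3, -0.4, -1.2]
finger_gap: 17.6
finger_force: 20.0
```

Run:
```python
from h import *
c=camera("side"); d=camera("top")
x=cv2.resize(c["color"][90:210,220:370],(500,400),interpolation=2); cv2.imwrite("pics/s6.png",x)
```

```text
(no output)
```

View pics/s6.png

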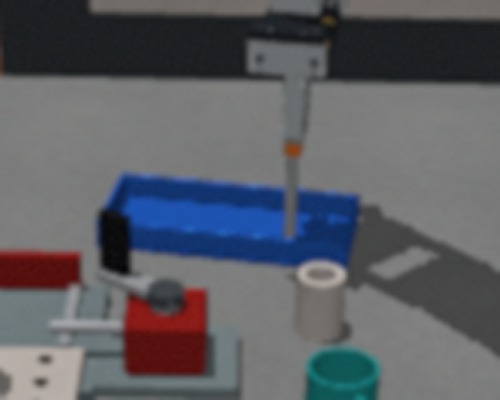

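The pin's foot is inside the tray at crop (290,238), just touching the floor. I lighten the grip and swing it down.

Emit:
send_rows --series '[[[0, 0, -1], 0, 1], [[0, 0, -1], 0, 1], [[0, 0, 0], 0, 1], [[10.7, -1.8, -0.3], 0, 1], [[10.7, -1.8, -0.8], 0, 1], [[10.6, -1.8, -1.8], 0, 1], [[10.4, -1.7, -2.9], 0, 1], [[10, -1.7, -3.8], 0, 1], [[9.7, -1.6, -4.5], 0, 1], [[0, 0, 0], 0, 1]]' --squeeze 5

```text
clock: 28.75
eef_pos: [446.2, -383.2, 191.1]
eef_rot: [-3.141, -0.0, -0.164]
wrist_force: [2.2, -1.2, 2.0]
finger_gap: 17.8
finger_force: 5.0
```

Run:
```python
from h import *
c=camera("side")
x=cv2.resize(c["color"][90:210,220:370],(500,400),interpolation=2); cv2.imwrite("pics/s7.png",x)
```

```text
(no output)
```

View pics/s7.png

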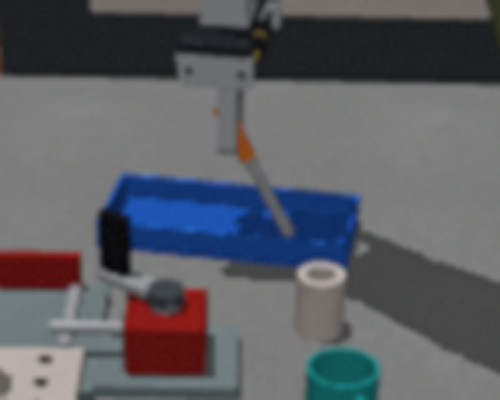

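The pin tilts about its foot as planned: foot still at (290,235), leaning about 30°. I continue the arc.

Emit:
send_rows --series '[[[9.2, -1.5, -5.4], 0, 1], [[8.9, -1.5, -6.1], 0, 1], [[8.2, -1.4, -7], 0, 1], [[7.8, -1.3, -7.7], 0, 1], [[6.8, -1.1, -8.4], 0, 1], [[6.2, -1, -8.8], 0, 1], [[5.3, -0.9, -9.4], 0, 1], [[4.8, -0.8, -9.8], 0, 1], [[3, -0.5, -8], 0, 1], [[2.5, -0.4, -8.2], 0, 1], [[0, 0, 0], 0, 1]]'

```text
clock: 29.9
eef_pos: [507.6, -393.4, 111.6]
eef_rot: [-3.141, 0.002, -0.165]
wrist_force: [0.1, -0.5, -1.9]
finger_gap: 17.8
finger_force: 5.0
```

Run:
```python
from h import *
c=camera("side")
x=cv2.resize(c["color"][90:210,220:370],(500,400),interpolation=2); cv2.imwrite("pics/s8.png",x)
```

View pics/s8.png

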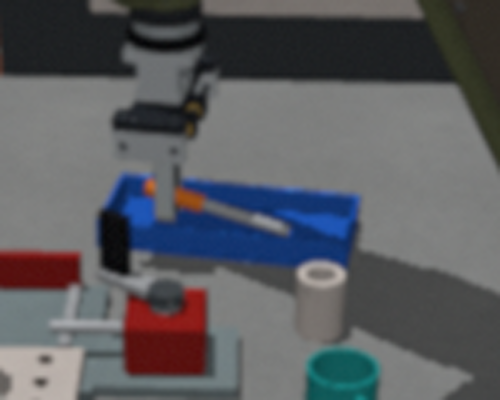

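Emit:
send_rows --series '[[[0.8, 0, -3], 0, 1], [[0.7, 0, -3], 0, 1], [[0, 0, 0], 0, 1], [[0, 0, 0], 0, 0.55], [[0, 0, 0], 0, 0.4], [[0, 0, 0], 0, 0.3], [[0, 0, 0], 0, 0.3], [[0, 0, 10], 0, 0.3], [[0, 0, 30], 0, 0.3], [[0, 0, 40], 0, 0.3], [[0, 0, 40], 0, 0.3], [[0, 0, 40], 0, 0.3]]'

```text
clock: 31.15
eef_pos: [509.1, -393.5, 269.6]
eef_rot: [3.141, -0.001, -0.165]
wrist_force: [0.0, -0.7, -0.2]
finger_gap: 32.7
finger_force: 0.0
```

Emit:
send_rows --series '[[[-20, 10, 0], 0, 1], [[-40, 20, 0], 0, 1], [[-40, 20, 0], 0, 1], [[-40, 20, 0], 0, 1], [[-20, 10, 0], 0, 1], [[0, 0, 0], 0, 1]]' --squeeze 20

```text
clock: 31.75
eef_pos: [347.7, -312.8, 268.3]
eef_rot: [3.141, -0.001, -0.166]
wrist_force: [-0.2, -0.3, 0.3]
finger_gap: 0.3
finger_force: 0.0
```

Run:
```python
from h import *
s=read_state();print(s["eef_pos"],s["finger_gap"],s["joints"].round(2))
c=camera("side");d=camera("top")
for q in(c,d): find(["crank_axis","crank_grip","pin","mug0"],q)
x=cv2.resize(c["color"][110:280,150:350],(400,340),interpolation=2);y=cv2.resize(d["color"][100:270,290:490],(400,340),interpolation=2);cv2.imwrite("pics/s9.png",np.hstack([x,y]))
```

```text
[ 347.69907771 -312.81346399  268.30735791] 0.2749350317215916 [-0.81  0.15  1.79 -0.    1.2   0.93]
crank_axis 0.86 [ 493. -135.  112.] [270. 167.]
crank_grip 0.73 [ 543. -173.  112.] [253. 160.]
crank_grip 0.17 [637.  -6.   1.] [214. 225.]
pin 0.77 [ 386. -373.   17.] [306. 157.]
mug0 0.96 [347. -44.   4.] [321. 219.]
mug0 0.93 [273. 248.   1.] [360. 298.]
mug0 0.88 [651. 175.  54.] [194. 253.]
mug0 0.74 [653. -20.  54.] [208. 206.]
mug0 0.71 [652.  74.  53.] [202. 228.]
mug0 0.37 [608. 401.   1.] [197. 349.]
crank_axis 0.69 [ 498. -139.  111.] [348. 190.]
crank_axis 0.29 [505. 473.   3.] [123. 192.]
crank_grip 0.62 [ 545. -169.  111.] [359. 172.]
pin 0.54 [ 384. -368.   15.] [428. 235.]
pin 0.47 [505. 473.   3.] [123. 192.]
mug0 0.78 [346. -46.  -5.] [310. 249.]
mug0 0.74 [651. 180.  56.] [226. 136.]
mug0 0.67 [275. 253.   6.] [201. 275.]
mug0 0.59 [657.  77.  57.] [265. 134.]
```

View pics/s9.png

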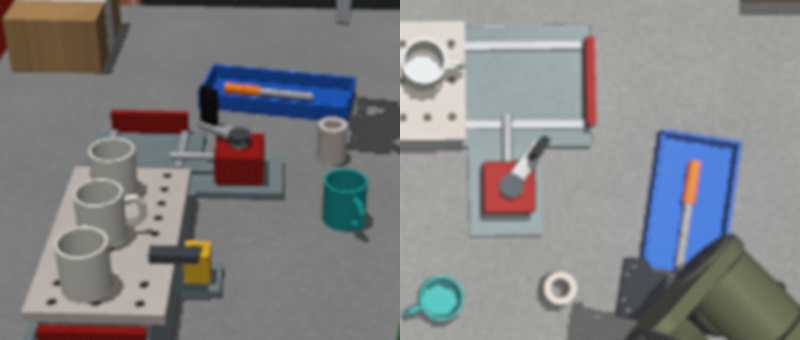

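The pin lies flat in the tray, and the mugs all stand. I'll wind the crank by pushing its paddle round with closed fingers, starting behind it.

Emit:
send_rows --series '[[[20, 19, 0], 0, 1], [[36, 34, 0], 0, 1], [[36, 34, 0], 0, 1], [[36, 34, 0], 0, 1], [[36, 34, 0], 0, 1], [[36, 32, 0], 0, 1], [[0, 0, 0], 0, 1], [[0, 0, -35], 0, 1], [[0, 0, -30], 0, 1], [[0, 0, -11], 0, 1], [[0, 0, 0], 0, 1]]'

```text
clock: 33.35
eef_pos: [548.9, -126.9, 190.0]
eef_rot: [-3.141, 0.003, -0.165]
wrist_force: [-0.5, -0.4, 0.3]
finger_gap: 0.4
finger_force: 0.0
```

Emit:
send_rows --series '[[[1.1, -14.3, 0], 0, 1], [[-2.6, -14.1, 0], 0, 1], [[-6.2, -13, 0], 0, 1], [[-9.3, -10.9, 0], 0, 1], [[-11.8, -8.1, 0], 0, 1], [[-13.5, -4.8, 0], 0, 1]]'

```text
clock: 33.95
eef_pos: [507.6, -193.0, 192.7]
eef_rot: [-3.141, -0.005, -0.166]
wrist_force: [9.6, 6.6, -0.4]
finger_gap: 0.5
finger_force: 4.5
```

Run:
```python
from h import *
c=camera("side");d=camera("top")
for q in(c,d): find(["crank_axis","crank_grip","deck"],q)
x=cv2.resize(c["color"][110:280,150:350],(400,340),interpolation=2);y=cv2.resize(d["color"][90:260,220:420],(400,340),interpolation=2);cv2.imwrite("pics/s10.png",np.hstack([x,y]))
```

```text
crank_axis 0.59 [ 494. -137.  113.] [270. 166.]
crank_grip 0.66 [ 492. -195.  114.] [271. 156.]
deck 0.73 [652.  65.  50.] [203. 226.]
deck 0.6 [639.  55.  55.] [208. 223.]
crank_axis 0.55 [ 495. -139.  111.] [348. 191.]
deck 0.92 [641.  57.  57.] [272. 139.]
deck 0.21 [654. 167.  57.] [231. 135.]
deck 0.17 [655. -32.  59.] [305. 134.]
```

View pics/s10.png

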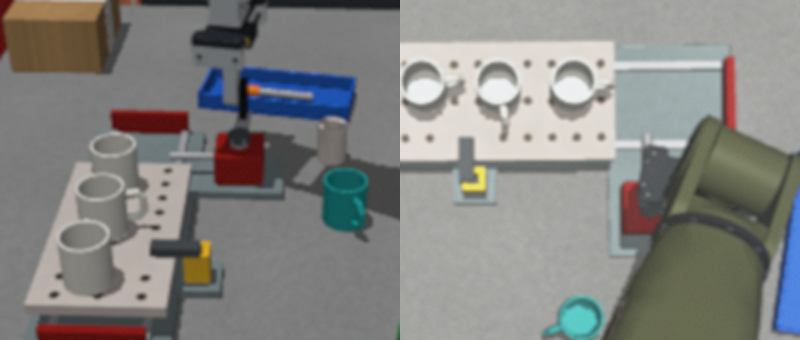

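It works: the paddle is at about -92° and the deck has advanced about 12 mm, mugs steady. I continue.

Emit:
send_rows --series '[[[-14.3, -1.1, 0], 0, 1], [[-14.1, 2.6, 0], 0, 1], [[-13, 6.2, 0], 0, 1], [[-10.9, 9.3, 0], 0, 1], [[-8.1, 11.8, 0], 0, 1], [[-4.8, 13.5, 0], 0, 1], [[-1.1, 14.3, 0], 0, 1], [[2.6, 14.1, 0], 0, 1], [[6.2, 13, 0], 0, 1], [[9.3, 10.9, 0], 0, 1], [[11.8, 8.1, 0], 0, 1], [[13.5, 4.8, 0], 0, 1]]'

```text
clock: 35.55
eef_pos: [483.7, -84.5, 190.8]
eef_rot: [3.14, 0.003, -0.165]
wrist_force: [-9.7, -6.9, 1.6]
finger_gap: 0.8
finger_force: 4.7
```

Emit:
send_rows --series '[[[14.3, 1.1, 0], 0, 1], [[14.1, -2.6, 0], 0, 1], [[13, -6.2, 0], 0, 1], [[10.9, -9.3, 0], 0, 1], [[8.1, -11.8, 0], 0, 1], [[4.8, -13.5, 0], 0, 1], [[1.1, -14.3, 0], 0, 1], [[-2.6, -14.1, 0], 0, 1], [[-6.2, -13, 0], 0, 1], [[-9.3, -10.9, 0], 0, 1], [[-11.8, -8.1, 0], 0, 1], [[-13.5, -4.8, 0], 0, 1]]'

```text
clock: 36.75
eef_pos: [507.7, -191.5, 191.2]
eef_rot: [-3.14, -0.002, -0.165]
wrist_force: [10.3, 7.3, -1.0]
finger_gap: 0.7
finger_force: 4.6
```

Run:
```python
from h import *
print(read_state()["eef_pos"])
for q in("side","top"): find(["crank_grip","deck","mug0"],camera(q))
```

```text
[ 507.70374659 -191.48425952  191.16008302]
crank_grip 0.52 [ 492. -193.  114.] [271. 157.]
deck 0.75 [640. -22.  56.] [212. 205.]
mug0 0.89 [651.  91.  56.] [201. 231.]
mug0 0.89 [345. -49.   2.] [322. 218.]
mug0 0.84 [ 657. -109.   57.] [212. 188.]
mug0 0.7 [653. -15.  53.] [207. 207.]
mug0 0.56 [272. 246.   3.] [360. 296.]
deck 0.98 [642. -18.  56.] [300. 139.]
mug0 0.97 [345. -44.  -4.] [309. 249.]
mug0 0.95 [652.  90.  59.] [260. 135.]
mug0 0.91 [655.  -7.  54.] [296. 134.]
mug0 0.89 [ 657. -109.   58.] [334. 133.]
mug0 0.62 [275. 251.   5.] [202. 275.]
```

Emit:
send_rows --series '[[[-14.3, -1.1, 0], 0, 1], [[-14.1, 2.6, 0], 0, 1], [[-13, 6.2, 0], 0, 1], [[-10.9, 9.3, 0], 0, 1], [[-8.1, 11.8, 0], 0, 1], [[-4.8, 13.5, 0], 0, 1], [[-1.1, 14.3, 0], 0, 1], [[2.6, 14.1, 0], 0, 1], [[6.2, 13, 0], 0, 1], [[9.3, 10.9, 0], 0, 1], [[11.8, 8.1, 0], 0, 1], [[13.5, 4.8, 0], 0, 1]]'

```text
clock: 38.35
eef_pos: [483.7, -84.4, 190.7]
eef_rot: [3.14, 0.003, -0.165]
wrist_force: [-9.9, -6.9, 0.8]
finger_gap: 0.3
finger_force: 4.7
```

Emit:
send_rows --series '[[[14.3, 1.1, 0], 0, 1], [[14.1, -2.6, 0], 0, 1], [[13, -6.2, 0], 0, 1], [[10.9, -9.3, 0], 0, 1], [[8.1, -11.8, 0], 0, 1], [[4.8, -13.5, 0], 0, 1], [[1.1, -14.3, 0], 0, 1], [[-2.6, -14.1, 0], 0, 1], [[0, 0, 0], 0, 1]]'

```text
clock: 39.25
eef_pos: [547.6, -155.2, 190.2]
eef_rot: [-3.14, 0.002, -0.166]
wrist_force: [0.6, 0.2, -0.5]
finger_gap: 0.7
finger_force: 0.5
```

Run:
```python
from h import *
print(read_state()["eef_pos"])
for q in("side","top"): find(["crank_grip","deck","mug0"],camera(q))
```

```text
[ 547.64807995 -155.17345527  190.2069993 ]
deck 0.84 [636. -84.  58.] [217. 192.]
deck 0.65 [ 446. -389.    1.] [288. 159.]
mug0 0.89 [653.  24.  55.] [205. 215.]
mug0 0.79 [344. -48.   0.] [322. 219.]
mug0 0.74 [ 655. -175.   56.] [216. 176.]
mug0 0.73 [272. 245.   0.] [360. 297.]
mug0 0.62 [654. -80.  54.] [211. 194.]
deck 0.76 [644. -81.  56.] [323. 138.]
mug0 0.88 [ 655. -174.   55.] [358. 134.]
mug0 0.82 [652.  29.  57.] [283. 136.]
mug0 0.64 [652. -75.  56.] [321. 135.]
mug0 0.6 [273. 250.   2.] [203. 276.]
mug0 0.49 [343. -45.  -4.] [309. 250.]
```

Emit:
send_rows --series '[[[-6.2, -13, 0], 0, 1], [[-9.3, -10.9, 0], 0, 1], [[-11.8, -8.1, 0], 0, 1], [[-13.5, -4.8, 0], 0, 1], [[0, 0, 0], 0, 1]]'

```text
clock: 40.15
eef_pos: [509.2, -190.7, 191.6]
eef_rot: [-3.138, -0.01, -0.165]
wrist_force: [28.9, 11.9, -11.8]
finger_gap: 0.3
finger_force: 14.1
```

Emit:
send_rows --series '[[[-4.8, -0.6, 0], 0, 1], [[-4.8, -0.4, 0], 0, 1], [[0, 0, 0], 0, 1]]'

```text
clock: 40.45
eef_pos: [505.5, -190.6, 192.0]
eef_rot: [-3.138, -0.026, -0.163]
wrist_force: [93.7, 18.0, -45.9]
finger_gap: 0.4
finger_force: 45.6
```

Run:
```python
from h import *
print(read_state()["eef_pos"])
for q in("side","top"): find(["crank_grip","deck"],camera(q))
```

```text
[ 505.52242222 -190.56055019  192.04814511]
crank_grip 0.5 [ 492. -195.  115.] [272. 156.]
deck 0.66 [639. -98.  55.] [217. 190.]
crank_grip 0.19 [644. -89.  55.] [326. 139.]
deck 0.65 [644. -97.  57.] [329. 138.]
deck 0.55 [538.  98.  55.] [257. 178.]
```

It is hard against the stop. I back off and rise away.

Emit:
send_rows --series '[[[5, 0.5, 0], 0, 1], [[5, 0.5, 0], 0, 1], [[8, 5, 0], 0, 1], [[0, 0, 0], 0, 1], [[0, 0, 30], 0, 1], [[0, 0, 40], 0, 1], [[0, 0, 40], 0, 1], [[-30, 0, 0], 0, 1], [[-40, 0, 0], 0, 1], [[-40, 0, 0], 0, 1], [[-40, 0, 0], 0, 1], [[0, 0, 0], 0, 1]]'

```text
clock: 41.95
eef_pos: [362.1, -186.7, 301.2]
eef_rot: [3.141, 0.0, -0.167]
wrist_force: [-0.1, -0.0, 0.5]
finger_gap: 0.8
finger_force: 0.0
```

Run:
```python
from h import *
print(read_state()["eef_pos"])
c=camera("side");d=camera("top")
for q in(c,d): find(["crank_grip","deck","station","mug0","printed_mug","kiln_prop","shelf_brick"],q)
x=cv2.resize(c["color"][110:280,150:350],(400,340),interpolation=2);y=cv2.resize(d["color"][90:260,200:400],(400,340),interpolation=2);cv2.imwrite("pics/s11.png",np.hstack([x,y]))
```

```text
[ 362.1269447  -186.71812396  301.24509138]
crank_grip 0.58 [ 493. -196.  115.] [271. 156.]
deck 0.57 [640. -94.  56.] [217. 191.]
station 0.87 [636.  -5.   6.] [215. 224.]
mug0 0.88 [ 655. -181.   54.] [216. 175.]
mug0 0.84 [274. 247.   1.] [359. 297.]
mug0 0.81 [657. -86.  52.] [210. 193.]
mug0 0.65 [655.  13.  56.] [205. 213.]
mug0 0.64 [344. -44.  -0.] [322. 220.]
mug0 0.53 [502. 469.   1.] [248. 381.]
printed_mug 0.59 [608. 405.   4.] [197. 350.]
shelf_brick 0.55 [501. 472.   1.] [248. 383.]
crank_grip 0.58 [ 498. -192.  108.] [369. 190.]
deck 0.31 [ 494. -140.  110.] [348. 192.]
deck 0.26 [505. 475.   6.] [122. 192.]
station 0.92 [642.  -4.   2.] [294. 143.]
mug0 0.89 [274. 251.   6.] [202. 275.]
mug0 0.84 [654. -86.  53.] [325. 135.]
mug0 0.69 [ 654. -183.   60.] [361. 134.]
mug0 0.59 [653.  16.  55.] [287. 135.]
mug0 0.59 [346. -45.  -2.] [309. 249.]
printed_mug 0.72 [609. 405.  -2.] [149. 155.]
shelf_brick 0.55 [507. 472.   3.] [124. 191.]
```

View pics/s11.png

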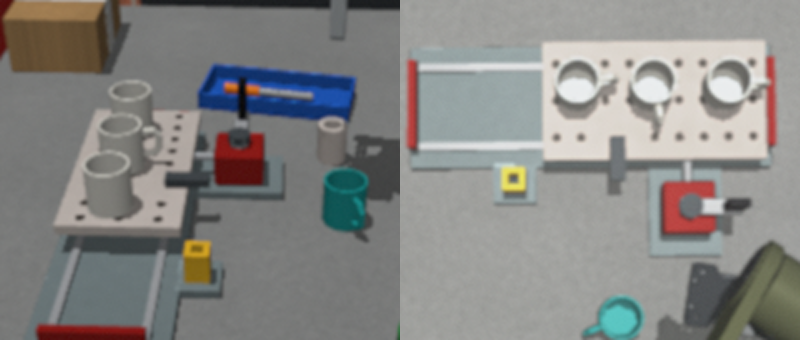

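The carriage sits against the far red stop (770,100), with three upright mugs. The pin is in the tray, the bystanders are untouched and the arm is clear.

```bash
python3 -c "
from cell import *
print(sign_off())"
```

```text
the job is handed in; nothing more can be done
None
```

I handed the job in at about 42 s: three white mugs stand on the deck, the pin lies flat in the blue tray, and the carriage is wound home against its far stop, where the wrist force briefly reached about 106 N of the 120 N allowed.

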